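# Twist a display dish out of its stand and present the bath bomb

## Robot

A 7-joint arm with a two-finger parallel gripper is mounted at the origin on a cart in front of the work surface, level with it; the furniture and walls round the work are solid. World frame = base frame: x ahead of the robot, y to its left, z up, the work surface at z = 0. Lengths are in m, angles in rad, forces in N, time in s.
With the tool pointing down it reaches from about 0.425 to 0.925 m from the base axis. Payload 6.8 kg.
Tool frame: the origin (TCP) lies midway between the tips of the shut fingers; the grasp point (between the pads) lies 19 mm behind it; z points along the fingers, y is the line along which they close (so a half turn about z gives the same grasp; the last joint's range is limited). The gripper opens to 85 mm and grips with 20 to 120 N. Pads are 22 mm wide; open, the fingers measure 114 mm over their backs; the gripper's body (76 mm by 85 mm) begins 54 mm behind the grasp point. The pads swing forward as they close: fully open they stand 13 mm farther back than shut.
Start: joints at [-1.326, 0.477, 0.022, 1.555, -0.011, 1.109, -0.083], TCP at [0.233, 0.633, 0.231] pointing down, gripper open.
Joint ranges: [-2.96, 2.96], [-0.34, 2.1], [-1.41, 1.46], [0.24, 2.44], [-1.37, 4.51], [0.17, 1.92], [-2.96, 2.96]. Speed limits (rad/s): [2.39, 2.39, 3.14, 3.14, 3.14, 3.14, 3.14].

## Interface

Orientations are given as a unit quaternion [w, x, y, z].
In Python, from station import * gives the robot as it stands.
- The arm moves only by the shell command python3 -m creep 'ROWS' [FORCE]. ROWS is JSON, a list of rows, each a list of 7 numbers: the gripper command: -1 is shut, 1 is fully open, values between are in proportion, then the shift along the world's x, y, z in mm, then the turn, a rotation vector about the world's x, y, z in rad. A call has 1 to 5 rows; each row shifts and turns the commanded pose from where the row before left it; what a row does not reach is not made up. A row lasts 1/8 s, in which the tool goes at most 62.5 mm and 10.7 degrees, less where a joint would pass 70% of its speed; a pose out of reach is approached as far as the arm can. A call is refused whole if a number of a shift passes 62.5 or a number of a turn 0.188, either way. A call with a gripper value outside its range is refused whole. The fingers move at their own pace and stop on an object; FORCE is the grip in N (left out, the last holds). Time passes only in rows, so rows that do not move let the fingers close. It gives the time, the measured TCP pose, the force, the opening and the grip force at its end, in the units of the state.
- get_obs(): the state, without advancing time (a new reading comes with each control period).
- read_camera(name): name is "scene" or "side" or "wrist"; returns (picture, depth): 420x560x3 uint8, red, green, blue; 420x560 float32, m along the optical axis (not along the pixel's ray), 0 where there is no reading.
- camera_params(name): a dict with "intrinsics" (3x3 intrinsics, pixels), "cam_to_world" (4x4, takes a point from camera to world coordinates); the wrist camera has in their place "mount" (4x4, takes a point from camera to tool coordinates, whose origin is the TCP and whose axes are the flange's). Camera axes: x right, y up, looking along -z (the intrinsics and any distortion apply to the point x, -y, -z); pixel columns grow to the right and rows downward; lengths in m; the calibration is good to about 2 mm. A picture is of the moment at which its call begins: read the wrist's pose just before it. camera_params takes no time and is no camera call.
- hand_in(): hands the job in; it is judged then, once.
The state is a dict: "t": time; "q": joint angles; "joint_vel": joint speeds; "joint_torque": joint torques, N m; "eef_pos": TCP position; "tool_rot": TCP orientation; "contact_force": force on the tool from outside, world axes, zero at the start; "torque": the same for the moment, N m; "gripper_width": opening from 0.0 (shut) to 1.0 (fully open); "grasp_force": force on a finger pad.
Only numpy, scipy, OpenCV 4.12 (cv2) and the standard library are available. Lean on these libraries where they do the work, as an engineer would, in place of code of your own. Each camera call takes 0.05 s, during which the arm holds its last target. There are 200 camera calls.

## Task

A customer wants to see the bath bomb: take the dish by its handle and turn it a quarter turn anticlockwise (seen from above) in its twist-lock stand, until the handle lines up with the two brass studs on the stand's base and the lock is free, then lift it straight out. Carry it level over to the grey presentation pad, with the bath bomb staying in the middle of the hollow all the way, and leave the other goods where they are. Finish still holding the dish by its handle, motionless and level over the middle of the pad with its foot about 10 cm up, so that the customer can pick up the ball.

Things in the scene. Friction and masses are not known exactly. Their poses are not given: they have to be found in the camera images.
- stand: fixed twist-lock display stand: round light-wood base 140 mm across, 13 mm high, a stem, and on top a round brass bayonet socket 88 mm across, rim 56 mm above the table. Origin: centre of the underside, on the table. Two brass studs (9 mm wide, top 16 mm above the table) sit on the base 64 mm from the centre along the stand's +x and -x: the open line of the lock
- stand_socket (a point): centre of the socket's floor, 40 mm above the table; the dish's foot rests on it. The dish lifts out only with its handle along the studs' line, within 8 degrees; from there it turns up to 92 degrees clockwise (from above) with its lugs held under the rim, between firm stops (the other is 4 degrees anticlockwise of the line). Play 2.5 mm sideways, 3 mm up; it is free once raised 16 mm
- dish: round ceramic dish, 121 mm across, 0.2 to 0.4 kg: shallow hollow, brass foot below with two lugs (67 mm tip to tip), fixed arched handle over the middle. Origin: centre of the foot's underside, z up; arch and lugs lie along its x (a half turn looks the same). Rim 43 mm up. It starts locked in the socket, handle 80 to 91 degrees clockwise of the studs' line; only light friction resists turning
- dish_grip (a point): centre of the dish's straight horizontal wooden handle bar, 118 mm above the dish's origin, straight over the middle of the hollow; the bar is 80 mm long along the dish's x axis, 14 mm thick across and 18 mm high; 42 mm clear above the top of the ball
- dish_middle (a point): point on the dish's axis 46 mm above its origin: where the centre of the ball is when the ball lies in the middle of the hollow. The floor of the hollow slopes up from the middle at 5 degrees (to 22 mm out), then 12 degrees (to 40 mm out), then 30 degrees to the rim; the blue-green patch in the middle is 45 mm across
- bath_bomb: loose pink ball 40 mm in diameter, about 50 g, resting in the middle of the dish's hollow, free to roll. Origin: its centre (its axes turn as it rolls)
- pad: fixed flat presentation pad, grey with a dark stitched border, 130 x 140 mm, 6 mm thick, long side along its y. Origin: centre of the underside
- round_tin: bystander: round floral slip-lid tin, 74 mm across, 32 mm high; origin under its centre
- balm_box: bystander: small flat green carton 50 x 50 x 22 mm; origin under its centre
- mist_bottle: bystander: small green bottle with a white cap lying on its side, 72 x 27 x 26 mm; origin under its centre
- floral_tin: bystander: red floral oblong tin 62 x 118 x 82 mm; origin under its centre
- soap_0: bystander: pale pink flat soap carton 56 x 78 x 26 mm; origin under its centre
- honey_tube_3: bystander: yellow tube standing on its black cap, 40 x 61 x 126 mm; origin under its centre

How it is judged:
By the outcome, as a careful person would: the job done as asked, in the order asked, and still so for the second after the job is handed in, while the arm keeps its last pose, push and grip.
It also fails if it takes over 48 s, if anything falls off the work surface, if the arm or the gripper's body presses on something with over 40 N, if the wrist force passes 120 N, or if a joint passes its speed limit or range.

## Working session

There is one attempt and no reset: what is moved stays moved. The work goes in short steps, Python scripts to look and compute and a shell command to move; the robot and the scene stay as the last step left them, time stands still between calls to the robot, and variables do not carry over. Pictures are saved under pics/ and viewed, at most 10 in all, crops included, and the job is handed in when it is done.

```bash
mkdir -p pics; python3 - <<'E'
from station import *
import cv2,numpy as np
o=get_obs();print({k:np.round(v,3).tolist() for k,v in o.items()})
for n in("scene","side"):
    p,d=read_camera(n);cv2.imwrite(f"pics/{n}0.png",p[:,:,::-1]);np.save(f"{n}0.npy",d)
    c=camera_params(n);print(n,{k:np.round(v,3).tolist() if not isinstance(v,str) else v for k,v in c.items()})
print(camera_params("wrist"))
E
```

```text
{'t': 0.0, 'q': [-1.326, 0.478, 0.022, 1.556, -0.011, 1.109, -0.083], 'joint_vel': [0.0, 0.001, 0.0, 0.001, 0.001, 0.001, -0.002], 'joint_torque': [-0.001, -59.643, 1.607, -28.121, 0.012, 0.009, -0.0], 'eef_pos': [0.233, 0.633, 0.23], 'tool_rot': [-0.0, 0.175, 0.984, -0.001], 'contact_force': [-0.276, 0.593, 0.058], 'torque': [-0.021, -0.012, -0.05], 'grasp_force': 0.0, 'gripper_width': 0.999}
scene {'intrinsics': [[497.887, 0.0, 278.317], [0.0, 497.887, 218.628], [0.0, 0.0, 1.0]], 'cam_to_world': [[0.63, 0.335, -0.7, -0.421], [-0.776, 0.242, -0.583, -0.601], [-0.026, 0.911, 0.413, 0.646], [0.0, 0.0, 0.0, 1.0]]}
side {'intrinsics': [[445.683, 0.0, 283.944], [0.0, 445.683, 208.376], [0.0, 0.0, 1.0]], 'cam_to_world': [[0.875, 0.325, -0.359, 0.123], [-0.484, 0.572, -0.662, -0.585], [-0.01, 0.753, 0.658, 0.855], [0.0, 0.0, 0.0, 1.0]]}
{'intrinsics': array([[324.98384026,   0.        , 277.97972394],
       [  0.        , 324.98384026, 202.4405904 ],
       [  0.        ,   0.        ,   1.        ]]), 'mount': array([[-1.00905270e-03,  9.56757561e-01,  2.90884772e-01,
         7.48250903e-02],
       [ 9.99999399e-01,  8.41022186e-04,  7.02676036e-04,
        -1.35662639e-04],
       [ 4.27650064e-04,  2.90885307e-01, -9.56757835e-01,
        -1.42435009e-01],
       [ 0.00000000e+00,  0.00000000e+00,  0.00000000e+00,
         1.00000000e+00]])}
```

View pics/scene0.png

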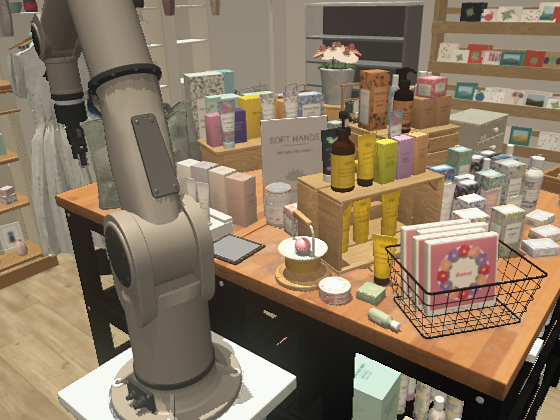

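View pics/side0.png

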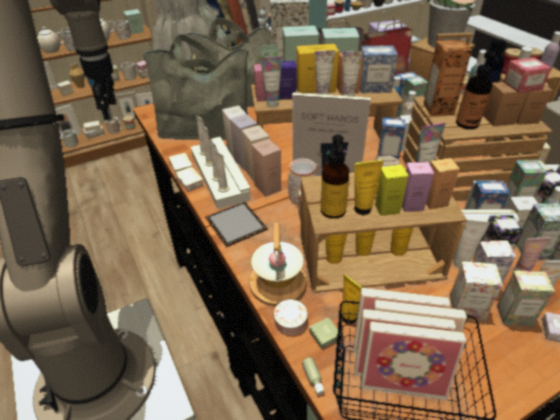

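The scene view shows the dish on its stand at about (303,250) and the pad at (238,249). In the side view they are at (277,265) and (236,222). The handle lies roughly along the side camera's viewing direction.

```bash
cat > h.py <<'E'
from station import *
import cv2,numpy as np
from scipy.spatial.transform import Rotation as R
def rot(o): return R.from_quat(np.roll(o["tool_rot"],-1))
def cam(n,o=None):
    c=camera_params(n)
    if n!="wrist": return c["intrinsics"],c["cam_to_world"]
    T=np.eye(4);T[:3,:3]=rot(o).as_matrix();T[:3,3]=o["eef_pos"];return c["intrinsics"],T@c["mount"]
def ray(K,T,uv):
    uv=np.atleast_2d(uv).astype(float)
    d=np.c_[(uv[:,0]-K[0,2])/K[0,0],-(uv[:,1]-K[1,2])/K[1,1],-np.ones(len(uv))]
    return T[:3,3],d@T[:3,:3].T
def onz(K,T,uv,z):
    p,d=ray(K,T,uv);return p+d*((z-p[2])/d[:,2])[:,None]
def tri(rs):
    A=0;b=0
    for p,d in rs:
        d=d[0]/np.linalg.norm(d[0]);M=np.eye(3)-np.outer(d,d);A=A+M;b=b+M@p
    return np.linalg.solve(A,b)
E
python3 - <<'E'
from h import *
rs=[];crops=[]
for n,box,pb in(("scene",(200,190,200,110),(238,249)),("side",(190,190,160,130),(236,222))):
    im=cv2.imread(f"pics/{n}0.png");K,T=cam(n)
    hsv=cv2.cvtColor(im,cv2.COLOR_BGR2HSV);H,S,V=cv2.split(hsv)
    x,y,w,h=box
    # pad: low-saturation blob connected at seed
    m=((S<70)&(V>60)&(V<190)).astype(np.uint8)
    l=cv2.connectedComponents(m)[1];mm=(l==l[pb[1],pb[0]]).astype(np.uint8)
    c=max(cv2.findContours(mm,0,1)[0],key=cv2.contourArea)
    P=onz(K,T,c[:,0],.006);r=cv2.minAreaRect((P[:,:2]*1000).astype(np.float32));print(n,"pad",r)
    # ball
    m=(((H>165)|(H<5))&(S>60)&(V>120)).astype(np.uint8);m2=np.zeros_like(m);m2[y:y+h,x:x+w]=m[y:y+h,x:x+w]
    k,l,st,ce=cv2.connectedComponentsWithStats(m2)
    i=1+np.argmax(st[1:,4]);print("ball",ce[i],st[i],onz(K,T,ce[i],.086)); rs.append(ray(K,T,ce[i]))
    cr=cv2.resize(im[y:y+h,x:x+w],None,fx=4 if n=="scene" else 3.5,fy=4 if n=="scene" else 3.5,interpolation=2);cv2.imwrite(f"pics/{n}c.png",cr)
print(tri(rs))
E
```

```text
scene pad ((1343902.875, 3203250.5), (15013409.0, 518740.125), 63.3287353515625)
ball [302.88976378 245.98425197] [295 238  15  16 127] [[0.43944439 0.04010364 0.086     ]]
side pad ((474.4649963378906, 443.807861328125), (465.63275146484375, 136.9248046875), 77.76091003417969)
ball [281.21276596 258.34042553] [279 253   6  12  47] [[0.45180287 0.03825339 0.086     ]]
[0.45705035 0.05102392 0.07367422]
```

View pics/scenec.png

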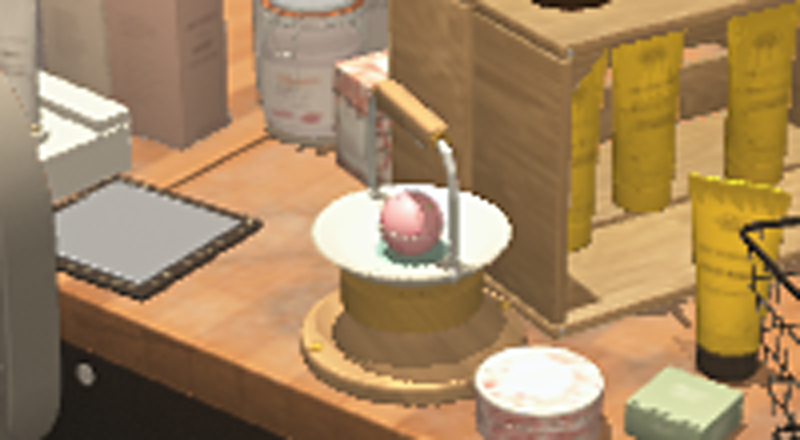

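View pics/sidec.png

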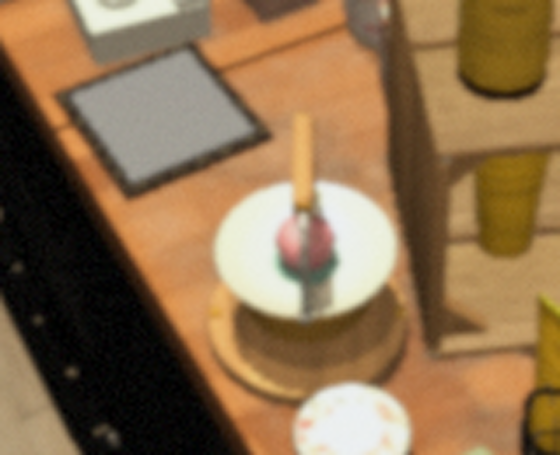

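The crops show four things:
- **Bar ends:** scene (294,212) and (311,222.5); side (276,223) and (277,248).
- **Studs:** scene (279,276.5) and (327,266); side (252,279).
- **Pad corners (side crop):** (60,98), (185,45), (268,134), (133,192).
- **Shelf:** the wooden shelf stands close to the dish's right side.

```bash
python3 - <<'E'
from h import *
s=cam("scene");e=cam("side");np.set_printoptions(precision=4,suppress=True)
f=lambda x,y:np.array([190+x/3.5,190+y/3.5]);g=lambda x,y:np.array([200+x/4,190+y/4])
pc=np.array([f(60,98),f(185,45),f(268,134),f(133,192)]);P=onz(*e,pc,.006);print("pad",P,P.mean(0))
print("pad scene right,bottom,top",onz(*s,[g(262,223),g(142,298),g(120,177)],.006))
print("bar scene",B:=onz(*s,[g(377,88),g(443,130)],.163),B.mean(0));print("bar side",C:=onz(*e,[f(302,117),f(303,204)],.165),C.mean(0))
S=onz(*s,[g(316,346),g(507,303)],.016);print("studs",S,S.mean(0),np.degrees(np.arctan2(*(S[1]-S[0])[1::-1])))
print("stud side",onz(*e,f(216,311),.016))
# rim ellipse centre (white) z=.083 ; base outline z=.013
print("rim scene",onz(*s,[g(312,235),g(512,235)],.083).mean(0),"rim side",onz(*e,[f(215,250),f(396,250)],.083).mean(0),onz(*e,[f(305,181),f(305,320)],.083).mean(0))
print("base side",onz(*e,[f(208,325),f(408,325)],.013).mean(0))
for n,c in(("scene",s),("side",e)):
    d=np.load(n+"0.npy");v,u=np.mgrid[:420,:560];p,r=ray(*c,np.c_[u.ravel(),v.ravel()]);W=p+r*d.ravel()[:,None]
    for z in(.1,.15,.2,.24,.28):
        w=W[(abs(W[:,2]-z)<.012)&(d.ravel()>0)&(np.hypot(W[:,0]-.44,W[:,1]-.04)<.3)&(W[:,0]>.3)]
        if len(w): 
            h,xe,ye=np.histogram2d(w[:,0],w[:,1],[np.arange(.3,.75,.05),np.arange(-.3,.36,.05)]);print(n,z);print(h.astype(int))
E
```

```text
pad [[0.3771 0.3416 0.006 ]
 [0.4933 0.3517 0.006 ]
 [0.5044 0.2209 0.006 ]
 [0.3861 0.2148 0.006 ]] [0.4402 0.2823 0.006 ]
pad scene right,bottom,top [[0.502  0.2164 0.006 ]
 [0.3754 0.211  0.006 ]
 [0.4959 0.3478 0.006 ]]
bar scene [[0.4512 0.0742 0.163 ]
 [0.4255 0.0068 0.163 ]] [0.4383 0.0405 0.163 ]
bar side [[0.4595 0.0734 0.165 ]
 [0.4233 0.0045 0.165 ]] [0.4414 0.0389 0.165 ]
studs [[0.3835 0.0716 0.016 ]
 [0.4961 0.0077 0.016 ]] [0.4398 0.0396 0.016 ] -29.56167721568928
stud side [[0.3872 0.0713 0.016 ]]
rim scene [0.4326 0.0349 0.083 ] rim side [0.4405 0.0367 0.083 ] [0.4413 0.0389 0.083 ]
base side [0.438  0.0313 0.013 ]
scene 0.1
[[  0   0   0   0   0   0   0   0   0   0   0   0   0]
 [  0   0   0   0   0   0   0   0   0   0   0   0   0]
 [  3  36   0   0   0  26 120  15   0   0   0   0   0]
 [ 22 139  74   0   0  20   3  19   0   0   0   0   0]
 [  0  45  46 181   3  68 103  81   1   0   0   0   0]
 [  0   0   0   0   0   0  16   1  26   5   0   0   0]
 [  0   0   0   0   0   0  58   0   0   0   0   5   0]
 [  0   0   0   0   0   0 144   0   0   0   0   0   0]]
scene 0.1
[... 3246 characters left out ...]
  0   0   0   0   0   0   0]
 [  0   0   0   0   0  32  74   0   0   0   0   0   0]
 [  0   0   0   0   0 128   0   0   0   0   0   0   0]
 [  0   0   0   0   4 180   0   0   0   0   0   0   0]
 [  0   0   0   0 167  67   2   0   0   0   0   0   0]]
side 0.28
[[  0   0   0   0   0   0   0   0   0   0   0   0   0]
 [  0   0   0   0   0   0   0   0   0   0   0   0   0]
 [  0   0   0   0   0   0   0   0   0   0   0   0   0]
 [  0   0   0   0   0   0   0   0   0   0   0   0   0]
 [  0   0   0   0   0  28  78   0   0   0   0   0   0]
 [  0   0   0   0   0 147   0  27   0   0   0   0   0]
 [  0   0   0   0   3 235   0   0   0   0   0   0   0]
 [  0   0   0   0 188  73   0   0   0   0   0   0   0]]
```

Centre is about (0.440, 0.039). The handle is at about 65°, the studs' line at 150°, and the pad centre at (0.440, 0.282). I'll move to a hover with tool y at about -25°.

```bash
python3 -m creep '[[1,0,0,40,0,0,0],[1,17,-49,20,0,0,-0.138],[1,17,-49,10,0,0,-0.138],[1,17,-49,0,0,0,-0.138],[1,17,-49,0,0,0,-0.138]]'; python3 -m creep '[[1,17,-49,0,0,0,-0.138],[1,17,-49,0,0,0,-0.138],[1,17,-49,0,0,0,-0.138],[1,17,-49,0,0,0,-0.138],[1,17,-49,0,0,0,-0.138]]'
```

```text
t: 0.72
eef_pos: [0.3016, 0.4356, 0.3012]
tool_rot: [-0.0, 0.439, 0.898, -0.0]
contact_force: [0.3, 0.5, -0.3]
gripper_width: 1.003
grasp_force: 0.0
t: 1.35
eef_pos: [0.3863, 0.1906, 0.3011]
tool_rot: [-0.0, 0.717, 0.697, -0.0]
contact_force: [0.4, 0.6, 0.5]
gripper_width: 1.0
grasp_force: 0.0
```

```bash
python3 -m creep '[[1,17,-49,0,0,0,-0.138],[1,17,-48,0,0,0,-0.138],[1,12,-35,0,0,0,-0.134],[1,7,-20,0,0,0,0],[1,0,0,0,0,0,0]]'; python3 -m creep '[[1,0,0,0,0,0,0],[1,0,0,0,0,0,0]]'; python3 - <<'E'
from h import *
import pickle
o=get_obs();p,d=read_camera("wrist");cv2.imwrite("pics/w1.png",p[:,:,::-1]);np.save("w1.npy",d);pickle.dump(o,open("w1.pkl","wb"))
print(o["eef_pos"],o["tool_rot"],o["q"])
E
```

```text
t: 1.98
eef_pos: [0.4392, 0.039, 0.3012]
tool_rot: [-0.0, 0.844, 0.537, -0.0]
contact_force: [0.1, 1.1, -0.4]
gripper_width: 1.002
grasp_force: 0.0
t: 2.22
eef_pos: [0.4389, 0.0416, 0.3012]
tool_rot: [-0.0, 0.842, 0.539, -0.0]
contact_force: [0.1, 0.2, -0.7]
gripper_width: 0.998
grasp_force: 0.0
[0.43890404 0.04157404 0.30119001] [-9.83260697e-05  8.42208990e-01  5.39151180e-01 -1.10836989e-04] [-0.81715606 -0.01781917  0.58512733  2.02335209  0.01074024  1.13339226
 -0.66859255]
```

View pics/w1.png

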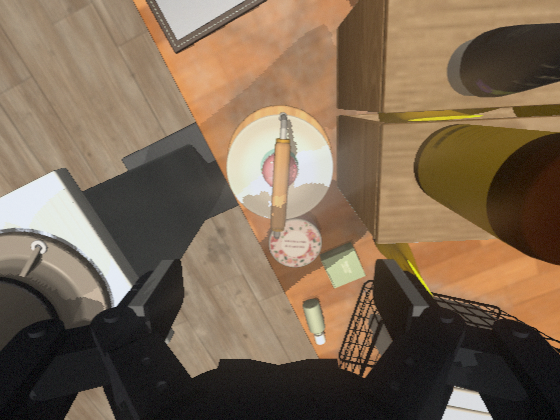

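The wrist view shows the bar running from (283,138) to (279,233). The dish rim's centre is near (280,163) and the shelf face is at column ~340. I'll refine the bar from depth.

```bash
python3 - <<'E'
from h import *
import pickle
np.set_printoptions(precision=4,suppress=True)
o=pickle.load(open("w1.pkl","rb"));d=np.load("w1.npy");im=cv2.imread("pics/w1.png");K,T=cam("wrist",o)
v,u=np.mgrid[:420,:560];p,r=ray(K,T,np.c_[u.ravel(),v.ravel()]);W=(p+r*d.ravel()[:,None])
near=(np.hypot(W[:,0]-.44,W[:,1]-.039)<.06)
hsv=cv2.cvtColor(im,cv2.COLOR_BGR2HSV).reshape(-1,3)
m=near&(W[:,2]>.150)&(W[:,2]<.185)&(hsv[:,1]>90)
w=W[m];print(len(w),w.mean(0),np.median(w[:,2]))
rc=cv2.minAreaRect((w[:,:2]*1000).astype(np.float32));print("bar",rc)
l=np.linalg.svd(w[:,:2]-w[:,:2].mean(0),full_matrices=False)[2][0];print("dir",np.degrees(np.arctan2(l[1],l[0]))%180)
print("px",onz(K,T,[[283,138],[279,233]],.165),onz(K,T,[[283,138],[279,233]],.165).mean(0))
white=(W[:,2]>.06)&(W[:,2]<.1)&(np.hypot(W[:,0]-.44,W[:,1]-.039)<.08)
(c,rad)=cv2.minEnclosingCircle((W[white][:,:2]*1000).astype(np.float32));print("rim",c,rad)
h=W[(W[:,2]>.12)&(np.hypot(W[:,0]-.44,W[:,1]-.039)<.13)&(W[:,0]+-.5*W[:,1]>.47)&(d.ravel()>0)]
n=np.array([np.cos(np.radians(-30)),np.sin(np.radians(-30))]);print("shelf nearest along -30deg",np.percentile((h[:,:2]-[.44,.039])@n,[1,5]), "dist",np.percentile(np.hypot(*(h[:,:2]-[.44,.039]).T),[1]))
R0=T[:3,:3];ty=rot(o).as_matrix()[:,1];print("tool y",np.degrees(np.arctan2(ty[1],ty[0])))
E
```

```text
1239 [0.4424 0.0476 0.1662] 0.16651085959795914
bar ((440.6258850097656, 44.096954345703125), (84.04039001464844, 13.100797653198242), 61.33269119262695)
dir 61.342544394716896
px [[0.4614 0.0819 0.165 ]
 [0.4221 0.0048 0.165 ]] [0.4417 0.0434 0.165 ]
rim (449.2693786621094, 36.87884521484375) 71.75479125976562
shelf nearest along -30deg [0.0444 0.0506] dist [0.0475]
tool y -24.74825052869457
```

```bash
python3 - <<'E'
from h import *
import pickle
np.set_printoptions(precision=4,suppress=True)
o=pickle.load(open("w1.pkl","rb"));K,T=cam("wrist",o);d=np.load("w1.npy")
P=onz(K,T,[[228,163],[333,163],[280,107],[280,219]],.083);print("rim",P,cv2.minEnclosingCircle((P[:,:2]*1000).astype(np.float32)))
print("shelf depth z",[ (T[:3,3]+ray(K,T,q)[1][0]*d[q[1],q[0]]) for q in ([390,105],[395,130],[395,235],[345,105],[345,125],[370,225])])
E
```

```text
rim [[ 0.3917  0.0746  0.083 ]
 [ 0.4983  0.0254  0.083 ]
 [ 0.4696  0.1048  0.083 ]
 [ 0.4167 -0.0102  0.083 ]] ((443.14422607421875, 47.31797790527344), 63.32453918457031)
shelf depth z [array([0.5419, 0.0743, 0.1997]), array([0.5394, 0.0561, 0.1998]), array([ 0.5125, -0.0232,  0.1996]), array([0.5368, 0.0759, 0.0625]), array([0.5287, 0.0556, 0.0629]), array([ 0.4994, -0.0161,  0.1794])]
```

```bash
python3 -m creep '[[1,2,0,-20,0,0,-0.07],[1,0,0,-30,0,0,0],[1,0,0,-30,0,0,0],[1,0,0,-16,0,0,0],[1,0,0,0,0,0,0]]'; python3 -m creep '[[1,0,0,0,0,0,0]]'; python3 - <<'E'
from h import *
np.set_printoptions(precision=4,suppress=True)
o=get_obs();im,d=read_camera("wrist");im=im[:,:,::-1].copy();K,T=cam("wrist",o)
cv2.imwrite("pics/w2.png",im)
v,u=np.mgrid[:420,:560];p,r=ray(K,T,np.c_[u.ravel(),v.ravel()]);W=(p+r*d.ravel()[:,None])
hsv=cv2.cvtColor(im,cv2.COLOR_BGR2HSV).reshape(-1,3)
m=(np.hypot(W[:,0]-.44,W[:,1]-.042)<.06)&(W[:,2]>.160)&(W[:,2]<.175)&(hsv[:,1]>90)
w=W[m];rc=cv2.minAreaRect((w[:,:2]*1000).astype(np.float32));print(len(w),np.median(w[:,2]),"bar",rc)
ty=rot(o).as_matrix()[:,1];print(o["eef_pos"],"tool y",np.degrees(np.arctan2(ty[1],ty[0])))
E
```

```text
t: 2.9
eef_pos: [0.4403, 0.0408, 0.2044]
tool_rot: [-0.0, 0.861, 0.509, -0.001]
contact_force: [0.5, 0.1, 0.5]
gripper_width: 0.998
grasp_force: 0.0
t: 3.02
eef_pos: [0.4417, 0.0408, 0.2059]
tool_rot: [0.0, 0.861, 0.509, 0.0]
contact_force: [0.8, -1.3, -0.3]
gripper_width: 0.997
grasp_force: 0.0
2388 0.16641186031425603 bar ((440.7504577636719, 43.6893310546875), (85.02239227294922, 13.460515022277832), 60.98454666137695)
[0.4417 0.0408 0.2059] tool y -28.84573690829545
```

View pics/w2.png

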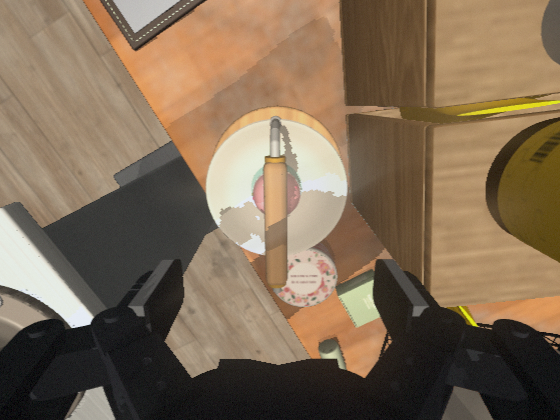

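The bar runs straight from (276,157) to (276,286) and is aligned with the tool. The ball is at (275,190), and the rim spans columns 206–347.

```bash
python3 - <<'E'
from h import *
np.set_printoptions(precision=4,suppress=True)
o=get_obs();K,T=cam("wrist",o)
P=onz(K,T,[[276.5,157],[276.5,286]],.1665);print(P,P.mean(0),np.linalg.norm(P[1]-P[0]))
print("ball",onz(K,T,[275,190],.086),"rim lr",onz(K,T,[[206,190],[347,190]],.083).mean(0),"rim bottom",onz(K,T,[[267,255]],.083))
E
```

```text
[[0.4624 0.0811 0.1665]
 [0.4226 0.0092 0.1665]] [0.4425 0.0452 0.1665] 0.0821734251190135
ball [[0.4415 0.0466 0.086 ]] rim lr [0.4422 0.0454 0.083 ] rim bottom [[ 0.4055 -0.0033  0.083 ]]
```

```bash
python3 -m creep '[[1,0,1,-20,0,0,0],[1,0,1,-25,0,0,0],[1,0,0,-15,0,0,0],[1,0,0,-7,0,0,0],[1,0,0,0,0,0,0]]'; python3 -m creep '[[0.2,0,0,0,0,0,0],[-0.2,0,0,0,0,0,0],[-0.4,0,0,0,0,0,0],[-0.5,0,0,0,0,0,0],[-0.55,0,0,0,0,0,0]]' 60;  python3 -m creep '[[-0.65,0,0,0,0,0,0],[-0.75,0,0,0,0,0,0],[-0.85,0,0,0,0,0,0],[-1,0,0,0,0,0,0],[-1,0,0,0,0,0,0]]' 80
```

```text
t: 3.7
eef_pos: [0.4414, 0.0424, 0.1384]
tool_rot: [0.0, 0.861, 0.508, -0.0]
contact_force: [-0.2, 0.5, -0.1]
gripper_width: 0.999
grasp_force: 0.0
t: 4.32
eef_pos: [0.4413, 0.0425, 0.1384]
tool_rot: [-0.0, 0.861, 0.508, 0.0]
contact_force: [0.5, -0.6, -0.4]
gripper_width: 0.223
grasp_force: 0.0
t: 4.95
eef_pos: [0.4413, 0.0425, 0.1385]
tool_rot: [-0.0, 0.861, 0.508, 0.0]
contact_force: [-1.8, 0.0, 4.8]
gripper_width: 0.147
grasp_force: 78.5
```

```bash
python3 -m creep '[[-1,0,0,0,0,0,0.02],[-1,0,0,0,0,0,0.05],[-1,0,0,0,0,0,0.06],[-1,0,0,0,0,0,0.06],[-1,0,0,0,0,0,0.06]]'; python3 -m creep '[[-1,0,0,0,0,0,0.05],[-1,0,0,0,0,0,0.05],[-1,0,0,0,0,0,0.04],[-1,0,0,0,0,0,0.02],[-1,0,0,0,0,0,0]]'; python3 -c "
from station import *;o=get_obs();print(o['contact_force'],o['torque'])"
```

```text
t: 5.58
eef_pos: [0.4418, 0.0425, 0.1385]
tool_rot: [0.0, 0.79, 0.613, 0.0]
contact_force: [-0.2, 0.8, 2.8]
gripper_width: 0.148
grasp_force: 78.2
t: 6.2
eef_pos: [0.4416, 0.0425, 0.1385]
tool_rot: [0.0, 0.74, 0.673, 0.0]
contact_force: [0.8, 0.6, 4.1]
gripper_width: 0.151
grasp_force: 78.4
[0.78783955 0.59424583 4.10883485] [ 0.02109225 -0.11651425  0.03563373]
```

```bash
python3 -m creep '[[-1,0,0,0,0,0,0.04],[-1,0,0,0,0,0,0.08],[-1,0,0,0,0,0,0.09],[-1,0,0,0,0,0,0.09],[-1,0,0,0,0,0,0.09]]'; python3 -m creep '[[-1,0,0,0,0,0,0.09],[-1,0,0,0,0,0,0.09],[-1,0,0,0,0,0,0.09],[-1,0,0,0,0,0,0.08],[-1,0,0,0,0,0,0.06]]'; python3 -m creep '[[-1,0,0,0,0,0,0.06],[-1,0,0,0,0,0,0.06],[-1,0,0,0,0,0,0.04],[-1,0,0,0,0,0,0],[-1,0,0,0,0,0,0]]'; python3 - <<'E'
from h import *
np.set_printoptions(precision=3,suppress=True)
o=get_obs();print(o['contact_force'],o['torque'],o['q']);ty=rot(o).as_matrix()[:,1];print("handle deg",np.degrees(np.arctan2(ty[1],ty[0]))+90)
x,y,w,h=220,200,140,105
a=[]
for n in("scene","side"):
    p,d=read_camera(n);cv2.imwrite(f"pics/{n}1.png",p[:,:,::-1])
im=cv2.imread("pics/scene1.png");im2=cv2.imread("pics/side1.png")
cv2.imwrite("pics/turn.png",np.hstack([cv2.resize(im[200:310,250:350],(400,440),interpolation=2),cv2.resize(im2[200:310,230:330],(400,440),interpolation=2)]))
E
```

```text
t: 6.82
eef_pos: [0.4415, 0.0424, 0.1385]
tool_rot: [0.0, 0.593, 0.805, 0.0]
contact_force: [0.2, 0.1, 5.2]
gripper_width: 0.149
grasp_force: 78.5
t: 7.45
eef_pos: [0.4414, 0.0425, 0.1385]
tool_rot: [0.0, 0.418, 0.909, 0.0]
contact_force: [-0.1, -0.7, 4.9]
gripper_width: 0.151
grasp_force: 78.5
t: 8.07
eef_pos: [0.4414, 0.0425, 0.1385]
tool_rot: [0.0, 0.344, 0.939, 0.0]
contact_force: [-0.2, 0.3, 6.3]
gripper_width: 0.149
grasp_force: 78.5
[-0.158  0.348  6.276] [ 0.053 -0.059  0.097] [-0.501  0.227  0.302  2.195 -0.101  0.731  0.736]
handle deg 139.7111845140466
```

View pics/turn.png

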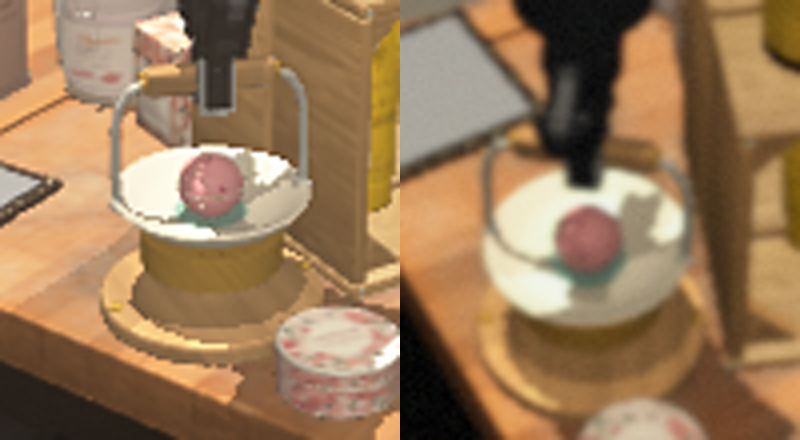

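The ball sits on the blue-green patch, at (212,185) in the left half. The handle needs about 10.7° more, and the studs at scene (279,276) and (326,266) confirm the line at 150.4°.

```bash
python3 -m creep '[[-1,0,0,0,0,0,0.03],[-1,0,0,0,0,0,0.05],[-1,0,0,0,0,0,0.05],[-1,0,0,0,0,0,0.04],[-1,0,0,0,0,0,0.015]]'; python3 -m creep '[[-1,0,0,0,0,0,0],[-1,0,0,0,0,0,0]]'; python3 - <<'E'
from h import *
np.set_printoptions(precision=3,suppress=True)
o=get_obs();print(o['contact_force'],o['torque'],o['q']);ty=rot(o).as_matrix()[:,1];print("handle deg",np.degrees(np.arctan2(ty[1],ty[0]))+90)
E
```

```text
t: 8.8
eef_pos: [0.4414, 0.0425, 0.1385]
tool_rot: [0.0, 0.256, 0.967, 0.0]
contact_force: [-0.5, 0.4, 5.3]
gripper_width: 0.147
grasp_force: 78.5
t: 9.05
eef_pos: [0.4414, 0.0425, 0.1385]
tool_rot: [0.0, 0.256, 0.967, 0.0]
contact_force: [-0.8, 0.6, 5.4]
gripper_width: 0.151
grasp_force: 78.5
[-0.805  0.625  5.435] [-0.018 -0.042  0.011] [-0.472  0.226  0.268  2.193 -0.089  0.732  0.908]
handle deg 150.3050286093688
```

Now I'll lift gently and watch the force for any catch.

```bash
python3 -m creep '[[-1,0,0,1,0,0,0],[-1,0,0,1.5,0,0,0],[-1,0,0,2,0,0,0],[-1,0,0,2,0,0,0],[-1,0,0,1,0,0,0]]';  python3 -m creep '[[-1,0,0,1,0,0,0],[-1,0,0,0,0,0,0]]'; python3 -c "
from station import *;o=get_obs();print(o['contact_force'],o['torque'])"
```

```text
t: 9.68
eef_pos: [0.441, 0.0424, 0.1458]
tool_rot: [-0.0, 0.257, 0.966, -0.0]
contact_force: [1.7, -0.3, -4.2]
gripper_width: 0.151
grasp_force: 78.0
t: 9.93
eef_pos: [0.4412, 0.0424, 0.1469]
tool_rot: [-0.0, 0.257, 0.966, -0.0]
contact_force: [1.0, 0.3, -3.5]
gripper_width: 0.152
grasp_force: 78.1
[ 1.0046967   0.2731817  -3.48773232] [-0.08958784 -0.17650406  0.05464362]
```

Free: only the weight, 3.5 N, is on the wrist. I'll continue straight up.

```bash
python3 -m creep '[[-1,0,0,2,0,0,0],[-1,0,0,4,0,0,0],[-1,0,0,6,0,0,0],[-1,0,0,7,0,0,0],[-1,0,0,8,0,0,0]]';  python3 -m creep '[[-1,0,0,8,0,0,0],[-1,0,0,7,0,0,0],[-1,0,0,6,0,0,0],[-1,0,0,4,0,0,0],[-1,0,0,2,0,0,0]]';  python3 -m creep '[[-1,0,0,1,0,0,0],[-1,0,0,0,0,0,0],[-1,0,0,0,0,0,0]]'; python3 - <<'E'
from h import *
im=cv2.cvtColor(read_camera("scene")[0],4);im2=cv2.cvtColor(read_camera("side")[0],4)
cv2.imwrite("pics/lift.png",np.hstack([cv2.resize(im[170:280,250:350],(400,440),interpolation=2),cv2.resize(im2[170:280,230:330],(400,440),interpolation=2)]))
E
```

```text
t: 10.55
eef_pos: [0.4411, 0.0424, 0.1744]
tool_rot: [-0.0, 0.257, 0.966, 0.0]
contact_force: [-0.6, 0.7, -4.0]
gripper_width: 0.148
grasp_force: 78.1
t: 11.18
eef_pos: [0.4412, 0.0425, 0.201]
tool_rot: [0.0, 0.257, 0.966, 0.0]
contact_force: [-0.1, 0.6, -3.5]
gripper_width: 0.144
grasp_force: 78.1
t: 11.55
eef_pos: [0.4411, 0.0424, 0.2017]
tool_rot: [-0.0, 0.257, 0.966, -0.0]
contact_force: [-1.4, -0.3, -3.9]
gripper_width: 0.149
grasp_force: 78.1
```

View pics/lift.png

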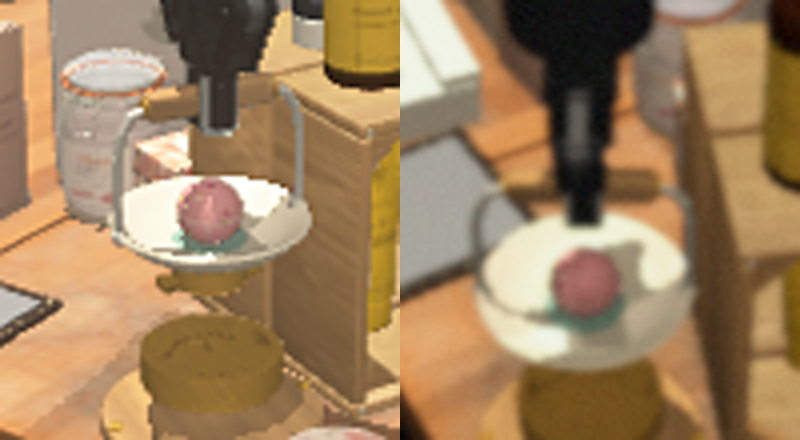

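The dish is clear of the socket and level, with the ball on the patch in the middle. I'll carry it 241 mm in +y with gentle ramps.

```bash
python3 -m creep '[[-1,0,2,0,0,0,0],[-1,0,4,0,0,0,0],[-1,0,6,0,0,0,0],[-1,0,8,0,0,0,0],[-1,0,10,0,0,0,0]]';  python3 -m creep '[[-1,0,12,0,0,0,0],[-1,0,12,0,0,0,0],[-1,0,12,0,0,0,0],[-1,0,12,0,0,0,0],[-1,0,12,0,0,0,0]]';  python3 -m creep '[[-1,0,12,0,0,0,0],[-1,0,12,0,0,0,0],[-1,0,12,0,0,0,0],[-1,0,12,0,0,0,0],[-1,0,12,0,0,0,0]]';  python3 -m creep '[[-1,0,12,0,0,0,0],[-1,0,12,0,0,0,0],[-1,0,12,0,0,0,0],[-1,0,12,0,0,0,0],[-1,0,12,0,0,0,0]]'; python3 -m creep '[[-1,0,10,0,0,0,0],[-1,0,8,0,0,0,0],[-1,0,6,0,0,0,0],[-1,0,4,0,0,0,0],[-1,0,2,0,0,0,0]]'; python3 -m creep '[[-1,0,1,0,0,0,0],[-1,0,0,0,0,0,0],[-1,0,0,0,0,0,0],[-1,0,0,0,0,0,0],[-1,0,0,0,0,0,0]]'; python3 - <<'E'
from h import *
im=cv2.cvtColor(read_camera("scene")[0],4);im2=cv2.cvtColor(read_camera("side")[0],4)
cv2.imwrite("pics/s_end.png",im);cv2.imwrite("pics/side_end.png",im2)
cv2.imwrite("pics/end.png",np.hstack([cv2.resize(im[150:290,180:280],(400,560),interpolation=2),cv2.resize(im2[130:270,180:280],(400,560),interpolation=2)]))
E
```

```text
t: 12.28
eef_pos: [0.4412, 0.0732, 0.2018]
tool_rot: [0.0, 0.257, 0.966, 0.0]
contact_force: [-0.4, 0.7, -4.8]
gripper_width: 0.148
grasp_force: 78.1
t: 12.9
eef_pos: [0.4412, 0.1333, 0.2018]
tool_rot: [-0.0, 0.257, 0.966, 0.0]
contact_force: [-0.1, 0.3, -4.3]
gripper_width: 0.148
grasp_force: 78.1
t: 13.52
eef_pos: [0.4412, 0.1932, 0.2018]
tool_rot: [-0.0, 0.257, 0.966, -0.0]
contact_force: [-0.1, 0.2, -3.5]
gripper_width: 0.148
grasp_force: 78.1
t: 14.15
eef_pos: [0.4412, 0.2532, 0.2018]
tool_rot: [-0.0, 0.257, 0.966, -0.0]
contact_force: [-0.8, 1.0, -4.4]
gripper_width: 0.149
grasp_force: 78.1
t: 14.78
eef_pos: [0.4412, 0.2825, 0.2018]
tool_rot: [-0.0, 0.257, 0.966, -0.0]
contact_force: [0.7, -0.4, -4.2]
gripper_width: 0.146
grasp_force: 78.1
t: 15.4
eef_pos: [0.4412, 0.2834, 0.2018]
tool_rot: [0.0, 0.257, 0.966, 0.0]
contact_force: [-0.1, -0.1, -2.9]
gripper_width: 0.146
grasp_force: 78.1
```

View pics/end.png

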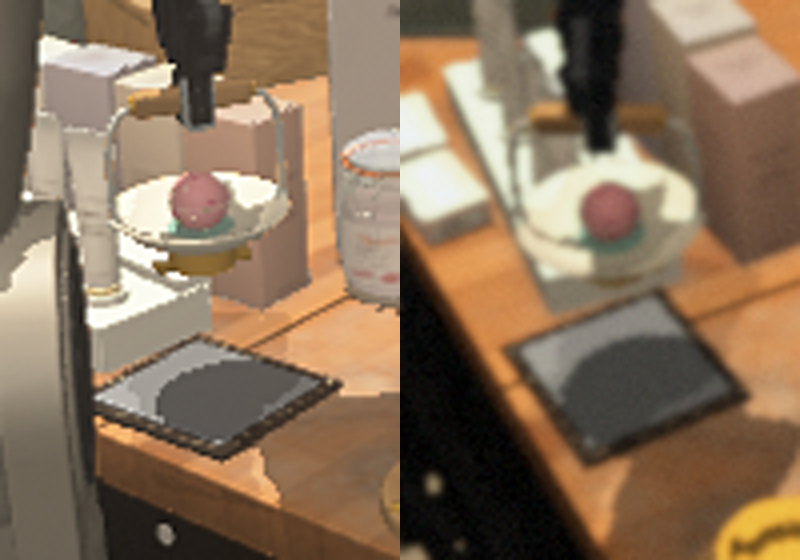

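The dish is over the pad, with the ball on the patch. Scene crop pad corners are (95,400), (200,335), (341,383), (221,459); side crop corners are (107,348), (254,290), (347,395), (187,463). A quick check of centring follows.

```bash
python3 - <<'E'
from h import *
np.set_printoptions(precision=4,suppress=True)
s=cam("scene");e=cam("side");g=lambda a:np.array(a)/4+[180,150];f=lambda a:np.array(a)/4+[180,130]
print("pad scene",onz(*s,g([[95,400],[200,335],[341,383],[221,459]]),.006).mean(0),"side",onz(*e,f([[107,348],[254,290],[347,395],[187,463]]),.006).mean(0))
z=.103+.046
print("ball scene",onz(*s,g([200,200]),z),"side",onz(*e,f([210,212]),z),tri([ray(*s,g([200,200])),ray(*e,f([210,212]))]))
E
```

```text
pad scene [0.439  0.2788 0.006 ] side [0.4398 0.2827 0.006 ]
ball scene [[0.44   0.2804 0.149 ]] side [[0.4411 0.2791 0.149 ]] [0.4418 0.2816 0.1477]
```

Centred to within about 2 mm, at the right height and motionless, so I'm handing in.

```bash
python3 -c "
from station import *
print(hand_in())"
```

```text
the job is handed in; nothing more can be done
None
```

The job is handed in at about 15 s of the 48 s: the dish was unlocked, lifted straight out and carried level, and is now held still over the middle of the pad with its foot about 10 cm up and the ball still in the middle of the hollow.

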